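Put the spanners back in the rack in order of size

ROBOT

A 6-joint arm with a two-finger parallel gripper is mounted at the origin on the work surface. World frame = base frame: x ahead of the robot, y to its left, z up, the work surface at z = 0. Lengths are in m, angles in rad, forces in N, time in s.
With the tool pointing down it reaches from about 0.325 to 0.775 m from the base axis. Payload 9.3 kg.
Tool frame: the origin (TCP) lies at the very end of the fingers, on their centre line; the grasp point (between the pads) lies 19 mm behind it (robot.grasp_offset is the distance from the TCP to the grasp point, in m); y points along the fingers, z is the direction in which the jaws open and shut, and the axes are right-handed (so a half turn about y gives the same grasp; the last joint's range is limited). The gripper opens to 85 mm and grips with 20 to 120 N. Pads are 22 mm wide; open, the fingers measure 114 mm over their backs; the gripper's body (76 mm by 85 mm) begins 54 mm behind the grasp point. The pads swing forward as they close: fully open they stand 13 mm farther back than shut.
Start: joints at [-1.455, 0.259, 0.021, 1.334, 0, 1.418], TCP at [0.146, -0.53, 0.231] pointing down, gripper open.
Joint ranges: [-3.04, 3.04], [-0.91, 1.82], [-1.04, 1.36], [-1.92, 1.95], [-1.52, 1.45], [-3.14, 3.14]. Speed limits (rad/s): [2.22, 2.22, 2.79, 3.14, 3.14, 3.14].

INTERFACE

Orientations are given as a unit quaternion [x, y, z, w].
In Python, from cell import robot gives the robot as it stands. The module is installed in compiled form; this text tells all that it offers.
- The arm moves only by the tool jog_arm, never from a script. Its argument "targets" is a list of rows, each a list of 3 entries, a list of its own where there are three numbers: the shift along the tool's x, y, z as a fraction of full scale, then the turn, a rotation vector about the tool's x, y, z as a fraction of full scale, then the gripper command: -1 is shut, 1 is fully open, values between are in proportion. In form: [[[x, y, z], [wx, wy, wz], jaw], ...]. A call has exactly 8 rows; each row is the pose to reach, as a shift and turn from the pose measured when the call began, along the tool's axes at that moment, turning the shorter way round; what a row does not reach only later rows make up. Full scale, the value 1, is 200 mm for a shift and 360 degrees for a turn. A row lasts 1/10 s, in which the tool goes at most 50 mm and 8.59 degrees, less where a joint would pass 70% of its speed; a pose out of reach is approached as far as the arm can. A call with a number of a shift or a turn outside -1 to 1 is refused whole. A call with a gripper value outside its range is refused whole. The fingers move at their own pace and stop on an object; "grip_force" is the grip in N (left out, the last holds). Time passes only in rows, so rows that repeat a pose let the fingers close, or fill a call up. It gives the time, the measured TCP pose, the force and the opening at its end, in the units of the state.
- robot.get_obs(): the state, without advancing time (a new reading comes with each control period).
- robot.grab_frame(name): name is "scene" or "top" or "wrist"; returns the picture (400x640x3 uint8, red, green, blue); there is no depth.
- robot.camera_model(name): a dict with "camera_matrix" (3x3 intrinsics, pixels), "k1" (the pictures are not rectified: a ray, as slopes to the right and down, at radius r is drawn at 1 + k1 r^2 times it, then the intrinsics apply), "R" (3x3) and "t" (3): a world point X has camera coordinates R X + t. Camera axes: x right, y down, z forward; pixel columns grow to the right and rows downward; lengths in m; the calibration is good to about 2 mm. A picture is of the moment at which its call begins: read the wrist's pose just before it. camera_model takes no time and is no camera call; for the wrist camera it gives the pose at the moment of the call.
- robot.hand_in(): hands the job in, once; it reports no verdict.
The state is a dict: "time_s": time; "joint_positions": joint angles; "joint_vel": joint speeds; "joint_torque": joint torques, N m; "tool_pos": TCP position; "ee_rot": TCP orientation; "force": force on the tool from outside, world axes, zero at the start; "wrist_torque": the same for the moment, N m; "gripper_width": opening from 0.0 (shut) to 1.0 (fully open).
Only numpy, scipy, OpenCV 4.12 (cv2) and the standard library are available. Lean on these libraries where they do the work, as an engineer would, in place of code of your own. Each camera call takes 0.05 s, during which the arm holds its last target. There are 200 camera calls.

TASK

Put the four loose double-ended spanners away in the yellow spanner rack in order of size: the longest across the notches at the rack's wide end, and so on down to the shortest at its narrow end. Lay each one flat, down in its own pair of notches and centred between them, without dropping it from a height, and leave them all let go. Don't knock over the jar of screws.

Things in the scene. Friction and masses are not known exactly. Their poses are not given: they have to be found in the camera images.
- spanner_a: the shortest of 4 loose steel double open-ended spanners lying flat on the bench: 140 mm long, heads 20 mm wide, 7.5 mm thick; straight shank 9 mm wide, 6 mm thick, its underside 0.75 mm above that of the heads; 60 g. Origin: mid-length (balance point), underside of the heads; x along the length, z up. The same either way round.
- spanner_b: the second shortest of 4 loose steel double open-ended spanners lying flat on the bench: 172 mm long, heads 28 mm wide, 8.5 mm thick; straight shank 11.5 mm wide, 7 mm thick, its underside 0.75 mm above that of the heads; 100 g. Origin: mid-length (balance point), underside of the heads; x along the length, z up. The same either way round.
- spanner_c: the second longest of 4 loose steel double open-ended spanners lying flat on the bench: 205 mm long, heads 36 mm wide, 9.5 mm thick; straight shank 14 mm wide, 8 mm thick, its underside 0.75 mm above that of the heads; 160 g. Origin: mid-length (balance point), underside of the heads; x along the length, z up. The same either way round.
- spanner_d: the longest of 4 loose steel double open-ended spanners lying flat on the bench: 238 mm long, heads 45 mm wide, 10.5 mm thick; straight shank 17 mm wide, 9 mm thick, its underside 0.75 mm above that of the heads; 240 g. Origin: mid-length (balance point), underside of the heads; x along the length, z up. The same either way round.
- notch_1: place 1 of 4 from the rack's narrow end (the narrow end): a pair of facing notches, one in each rail, 19 mm wide at their dark rubber floors, flaring upwards; rail centres 56 mm apart here. Origin: midway between the two notches at floor height, 18 mm above the bench; x from notch to notch (the way a spanner lies), y towards the wide end, z up.
- notch_2: place 2 of 4 from the rack's narrow end: a pair of facing notches, one in each rail, 21.5 mm wide at their dark rubber floors, flaring upwards; rail centres 66.7 mm apart here. Origin: midway between the two notches at floor height, 18 mm above the bench; x from notch to notch (the way a spanner lies), y towards the wide end, z up.
- notch_3: place 3 of 4 from the rack's narrow end: a pair of facing notches, one in each rail, 24 mm wide at their dark rubber floors, flaring upwards; rail centres 78.4 mm apart here. Origin: midway between the two notches at floor height, 18 mm above the bench; x from notch to notch (the way a spanner lies), y towards the wide end, z up.
- notch_4: place 4 of 4 from the rack's narrow end (the wide end): a pair of facing notches, one in each rail, 27 mm wide at their dark rubber floors, flaring upwards; rail centres 92 mm apart here. Origin: midway between the two notches at floor height, 18 mm above the bench; x from notch to notch (the way a spanner lies), y towards the wide end, z up.
- rack: yellow rack fixed to the bench, at any yaw: two toothed rails 8 mm thick, 210 mm long, nearer together at one end; open between them to a 4 mm base plate. Origin on the bench; y along it to the wide end; places at y = -74, -30, 18, 74 mm. Tooth tips 15 to 17 mm above the notch floors. A shank rests on both floors, heads outside the rails. Opening the gripper wide hits the spanners next door.
- jar: closed pale frosted glass jar of screws with a steel lid, 58 mm across, 71 mm tall, standing upright and loose beyond the middle of the work area. Origin: centre of its underside; z up. Not to be knocked over.

How it is judged:
By the outcome, as a careful person would: the job done as asked, in the order asked, and still so for the second after the job is handed in, with the robot touching nothing.
It also fails if it takes over 101 s, if anything falls off the work surface, if the arm or the gripper's body presses on something with over 40 N, if the wrist force passes 120 N, or if a joint passes its speed limit or range.

## Working session

There is one attempt and no reset: what is moved stays moved. The work goes in short steps, Python scripts to look and compute and a tool call to move; the robot and the scene stay as the last step left them, time stands still between calls to the robot, and variables do not carry over. Pictures are saved under pics/ and viewed, about 12 in all and at most 16, crops included, and the job is handed in when it is done.

Besides the shell and the picture viewer there is one more tool, called after "Request:" as name([rows], argument=value, ...), one row to a line, values as JSON. jog_arm: Moves the arm, as the interface text tells. Shift numbers are shares of 200 mm and turn numbers shares of 360 degrees, none past 1 either way. Its arguments: {"type":"object","properties":{"targets":{"type":"array"},"grip_force":{"type":"number"}},"required":["targets"]}

```bash
mkdir -p pics
python3 - <<'E'
from cell import robot
import cv2
print(robot.get_obs())
for n in("top","scene"):
    m=robot.camera_model(n);print(n,m)
    cv2.imwrite(f"pics/{n}0.png",robot.grab_frame(n)[:,:,::-1])
E
```

```text
{'time_s': 0.0, 'joint_positions': array([-1.45462516e+00,  2.59187923e-01,  2.07584800e-02,  1.33370807e+00,
        1.73513403e-05,  1.41820711e+00]), 'joint_vel': array([-1.87436168e-03, -2.87629976e-05,  1.00242755e-04,  8.51064266e-04,
        7.65468204e-04, -2.19145171e-04]), 'joint_torque': array([-5.74157202e-04, -5.55636156e+01,  3.44532859e+01,  1.37924505e-02,
       -2.02609822e-04, -6.69425773e-06]), 'tool_pos': array([ 0.14601789, -0.52996763,  0.2306672 ]), 'ee_rot': array([-0.09472063,  0.70120574, -0.70025776,  0.09475016]), 'force': array([-0.47397359, -0.87874946,  0.03429403]), 'wrist_torque': array([-0.02141133,  0.0399558 , -0.02828375]), 'gripper_width': 0.9985278979477646}
top {'camera_matrix': array([[372.66721404,   0.        , 318.16368381],
       [  0.        , 372.66721404, 194.27068122],
       [  0.        ,   0.        ,   1.        ]]), 'k1': -0.05396789423582774, 'R': array([[ 0.01397139, -0.99990156, -0.00129016],
       [-0.97741863, -0.01338513, -0.21088781],
       [ 0.21084978,  0.00420742, -0.97750942]]), 't': array([0.01283775, 0.60251466, 0.86203115])}
scene {'camera_matrix': array([[369.44660331,   0.        , 319.07445306],
       [  0.        , 369.44660331, 198.32543962],
       [  0.        ,   0.        ,   1.        ]]), 'k1': -0.03748020633373207, 'R': array([[-0.74858546,  0.66297336,  0.00928075],
       [ 0.55465702,  0.63382838, -0.5390892 ],
       [-0.36328419, -0.3984067 , -0.84219754]]), 't': array([ 0.42298658, -0.3157337 ,  1.11545569])}
```

View pics/top0.png

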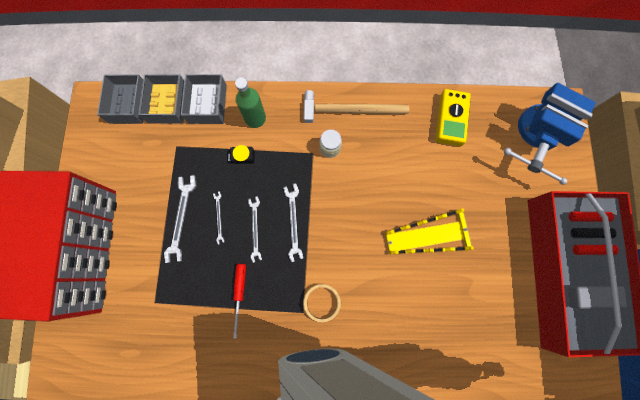

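View pics/scene0.png

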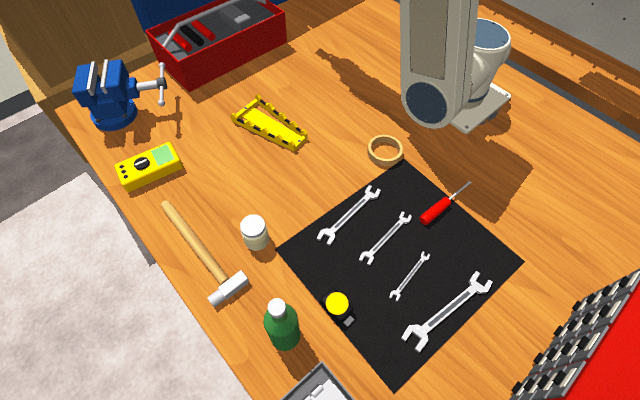

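The top view shows the spanners on the mat: D (180,220), A (219,218), B (254,230) and C (293,222). The rack is at (428,235) with its wide end to the right, and the jar is at (330,143).

```bash
cat > h.py <<'E'
import numpy as np, cv2
from cell import robot
from scipy.spatial.transform import Rotation as Ro
def ray(m,px,z):
    "pixels -> world points on plane(s) z"
    u=cv2.undistortPoints(np.float64(px).reshape(-1,1,2),m["camera_matrix"],np.array([m["k1"],0,0,0])).reshape(-1,2)
    d=np.c_[u,np.ones(len(u))]@m["R"]; c=-m["R"].T@m["t"]
    return c+d*((z-c[2])/d[:,2])[:,None]
def proj(m,X):
    return cv2.projectPoints(np.float64(X).reshape(-1,1,3),cv2.Rodrigues(m["R"])[0],m["t"],m["camera_matrix"],np.array([m["k1"],0,0,0]))[0].reshape(-1,2)
def grab(n,name=None):
    m=robot.camera_model(n); im=robot.grab_frame(n)[:,:,::-1].copy()
    if name: cv2.imwrite(f"pics/{name}.png",im)
    return m,im
def plan(p,jaw=None):
    "fractions for jog_arm to TCP p, tool down, jaws opening along yaw jaw (rad)"
    o=robot.get_obs(); R0=Ro.from_quat(o["ee_rot"])
    s=R0.inv().apply(np.array(p)-o["tool_pos"])/.2
    z0=R0.as_matrix()[:,2]
    if jaw is None: jaw=np.arctan2(z0[1],z0[0])
    best=[]
    for a in(jaw,jaw+np.pi):
        z=np.array([np.cos(a),np.sin(a),0]);y=np.array([0,0,-1.])
        w=(R0.inv()*Ro.from_matrix(np.c_[np.cross(y,z),y,z])).as_rotvec()/(2*np.pi); best.append(w)
    best.sort(key=np.linalg.norm)
    print("t %.2f"%o["time_s"],"shift",s.round(4),"turn",best[0].round(4),"alt",best[1].round(3),"q6 %.2f"%o["joint_positions"][5])
def state():
    o=robot.get_obs(); z=Ro.from_quat(o["ee_rot"]).as_matrix()
    print("t %.2f"%o["time_s"],"tcp",o["tool_pos"].round(4),"tooly",z[:,1].round(3),"jaw",np.degrees(np.arctan2(z[1,2],z[0,2])).round(2),"F",o["force"].round(1),"w %.3f"%o["gripper_width"])
def spans(m,im,box,z=.008,amin=150):
    x0,y0,x1,y1=box; h=cv2.cvtColor(im,cv2.COLOR_BGR2HSV)
    k=((h[:,:,1]<60)&(h[:,:,2]>110)).astype(np.uint8); r=np.zeros_like(k); r[y0:y1,x0:x1]=k[y0:y1,x0:x1]
    out=[]
    for c in cv2.findContours(r,cv2.RETR_EXTERNAL,cv2.CHAIN_APPROX_NONE)[0]:
        if cv2.contourArea(c)<amin: continue
        P=ray(m,c[:,0],z)[:,:2]; (cx,cy),(w,l),a=cv2.minAreaRect((P*1000).astype(np.float32))
        if w>l: w,l,a=l,w,a+90
        out.append((cx,cy,l,w,(a+90)%180)); print("c %.1f %.1f  l %.1f w %.1f  yaw %.1f"%out[-1])
    return out
E
python3 - <<'E'
from h import *
m=robot.camera_model("top"); im=cv2.imread("pics/top0.png")
spans(m,im,(160,165,310,275),amin=40)
h=cv2.cvtColor(im,cv2.COLOR_BGR2HSV)
k=((h[:,:,0]>22)&(h[:,:,0]<36)&(h[:,:,1]>150)&(h[:,:,2]>120)).astype(np.uint8);k[:,:370]=0;k[:,490:]=0;k[:190]=0;k[270:]=0
P=ray(m,np.argwhere(k)[:,::-1],.02)[:,:2]*1000
print(cv2.minAreaRect(P.astype(np.float32)))
print(ray(m,[[465,230],[388,243],[330,143]],.03))
w=robot.camera_model("wrist");o=robot.get_obs()
print(w["camera_matrix"][0],w["k1"],-w["R"].T@w["t"]-o["tool_pos"],w["R"][2],Ro.from_quat(o["ee_rot"]).as_matrix())
print(ray(w,[[0,0],[640,0],[0,400],[640,400]],0.))
E
```

```text
c 521.5 185.7  l 171.5 w 29.2  yaw 4.6
c 549.7 282.8  l 140.0 w 19.1  yaw 7.6
c 541.7 85.6  l 203.9 w 39.4  yaw 6.1
c 546.8 384.0  l 235.7 w 50.0  yaw 174.7
((507.3493957519531, -261.07672119140625), (108.19185638427734, 214.04148864746094), 10.908437728881836)
[[ 0.5216477  -0.35417811  0.03      ]
 [ 0.4867042  -0.15606765  0.03      ]
 [ 0.74967783 -0.00822869  0.03      ]]
[305.57696069   0.         319.17685957] -0.024115368898520936 [0.07684209 0.02115815 0.14351081] [-0.29923705 -0.08189808 -0.95065761] [[-9.64089658e-01 -1.79283028e-04  2.65576919e-01]
 [-2.65576942e-01  1.18282071e-03 -9.64088942e-01]
 [-1.41285094e-04 -9.99999284e-01 -1.18795865e-03]]
[[ 2.34891089e-01 -1.41813077e-01  0.00000000e+00]
 [ 4.21574361e-01 -8.18754981e-01  0.00000000e+00]
 [-3.90853894e-01 -1.06478519e-01 -5.55111512e-17]
 [-9.65569408e-02 -1.17021776e+00 -5.55111512e-17]]
```

```bash
python3 -c "
from h import *
plan((.51,-.25,.25),np.radians(-80))"
```

```text
t 0.10 shift [-2.1263 -0.0951 -0.8666] turn [ 0.0002  0.015  -0.    ] alt [-0.    -0.485 -0.   ] q6 1.42
```

Request:
jog_arm([
  [[-1,-0.1,-0.43],[0,0.015,0],-0.2],
  [[-1,-0.1,-0.43],[0,0.015,0],-0.2],
  [[-1,-0.1,-0.43],[0,0.015,0],-0.2],
  [[-1,-0.1,-0.43],[0,0.015,0],-0.2],
  [[-1,-0.1,-0.43],[0,0.015,0],-0.2],
  [[-1,-0.1,-0.43],[0,0.015,0],-0.2],
  [[-1,-0.1,-0.43],[0,0.015,0],-0.2],
  [[-1,-0.1,-0.43],[0,0.015,0],-0.2],
], grip_force=60)

```text
time_s: 0.9
tool_pos: [0.3153, -0.3945, 0.2505]
ee_rot: [-0.061, 0.705, -0.704, 0.061]
force: [0.6, 0.0, -0.2]
gripper_width: 0.4
```

Request:
jog_arm([
  [[-1,0,-0.33],[0,0,0],-0.2],
  [[-1,0,-0.33],[0,0,0],-0.2],
  [[-1,0,-0.33],[0,0,0],-0.2],
  [[-1,0,-0.33],[0,0,0],-0.2],
  [[-1,0,-0.33],[0,0,0],-0.2],
  [[-1,0,-0.33],[0,0,0],-0.2],
  [[-1,0,-0.33],[0,0,0],-0.2],
  [[-1,0,-0.33],[0,0,0],-0.2],
])

```text
time_s: 1.7
tool_pos: [0.4996, -0.2962, 0.2507]
ee_rot: [-0.061, 0.705, -0.704, 0.06]
force: [0.1, -0.3, -0.3]
gripper_width: 0.4
```

```bash
python3 -c "
from h import *
state(); grab('wrist','w1'); state()"
```

```text
t 1.70 tcp [ 0.4996 -0.2962  0.2507] tooly [-0.001  0.001 -1.   ] jaw -80.18 F [ 0.1 -0.3 -0.3] w 0.400
t 1.75 tcp [ 0.4996 -0.2962  0.2508] tooly [-0.001  0.001 -1.   ] jaw -80.19 F [-0.1  0.4  0.6] w 0.401
```

View pics/w1.png

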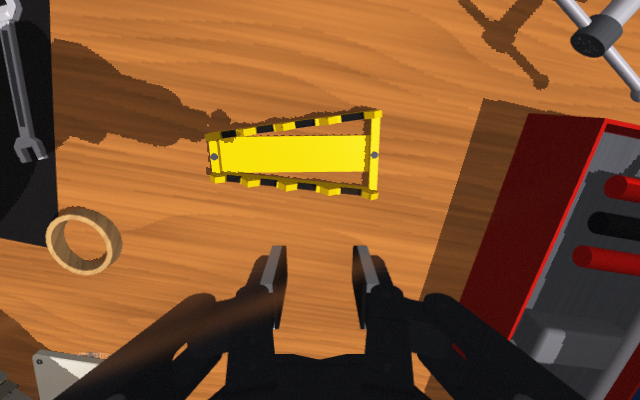

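```bash
cat >> h.py <<'E'
def rack(m,im,box,vmax=60):
    x0,y0,x1,y1=box; h=cv2.cvtColor(im,cv2.COLOR_BGR2HSV)[y0:y1,x0:x1]
    n,l,s,c=cv2.connectedComponentsWithStats((h[:,:,2]<vmax).astype(np.uint8))
    pts=[];Y=[-74,-30,18,74];G=[56,66.7,78.4,92]
    for i in range(1,n):
        if s[i,4]>=12: pts.append(c[i]+[x0,y0]); print(s[i],(c[i]+[x0,y0]).round(1))
    return np.array(pts)
def fit(A,B):
    A,B=np.array(A),np.array(B); a,b=A-A.mean(0),B-B.mean(0)
    t=np.arctan2((a[:,0]*b[:,1]-a[:,1]*b[:,0]).sum(),(a*b).sum())
    R=np.array([[np.cos(t),-np.sin(t)],[np.sin(t),np.cos(t)]]); o=B.mean(0)-R@A.mean(0)
    return t,R,o,B-(A@R.T+o)
E
python3 - <<'E'
from h import *
# camera model at the current (unchanged) pose
m=robot.camera_model("wrist"); im=cv2.imread("pics/w1.png")
p=rack(m,im,(200,100,390,205))
P=ray(m,p,.018)[:,:2]*1000
print(P.round(1))
E
```

```text
[141  12  23  10 139] [352.  116.6]
[ 95  19  20   9 125] [304.4 123. ]
[ 57  25  16   8 101] [264.3 128.5]
[21 30 15  8 94] [228.1 133.5]
[27 75 14  7 78] [232.9 178. ]
[61 79 16  7 92] [268.2 181.9]
[ 98  83  18   7 102] [306.3 186. ]
[141  87  20   8 105] [350.3 190.6]
[[ 567.2 -323.9]
 [ 550.1 -269.2]
 [ 535.5 -222.6]
 [ 522.2 -179.9]
 [ 467.7 -190.5]
 [ 470.2 -235.2]
 [ 473.3 -283.8]
 [ 476.9 -340.4]]
```

```bash
python3 - <<'E'
from h import *
B=[[567.2,-323.9],[550.1,-269.2],[535.5,-222.6],[522.2,-179.9],[467.7,-190.5],[470.2,-235.2],[473.3,-283.8],[476.9,-340.4]]
A=[[-46,74],[-39.2,18],[-33.35,-30],[-28,-74],[28,-74],[33.35,-30],[39.2,18],[46,74]]
t,R,o,r=fit(A,B); print(np.degrees(t),o,r.round(1).tolist())
for y in(-74,-30,18,74): print(R@[0,y]+o)
E
python3 -c "
from h import *
plan((.545,-.19,.25)); plan((.547,.384,.25),np.radians(-95.))"
```

```text
-169.4735077297659 [ 508.43557042 -258.63701162] [[0.0, -0.9], [-0.2, -0.0], [-0.2, 0.4], [-0.2, 0.9], [0.3, 0.5], [0.0, 0.0], [0.1, -0.3], [0.2, -0.6]]
[ 494.9165    -185.8823916]
[ 502.9548662 -229.1418954]
[ 511.72399296 -276.33408136]
[ 521.95464084 -331.39163165]
t 1.75 shift [-0.314   0.0044 -0.4846] turn [0.0002 0.     0.0001] alt [ 0.  -0.5 -0. ] q6 2.29
t 1.75 shift [-0.8131  0.0081 -3.3109] turn [0.0002 0.0412 0.0001] alt [ 0.    -0.459 -0.   ] q6 2.29
```

Request:
jog_arm([
  [[-0.5,-0.05,-1],[0,-0.17,0],1],
  [[-0.5,-0.05,-1],[0,-0.17,0],1],
  [[-0.5,-0.05,-1],[0,-0.17,0],1],
  [[-0.5,-0.05,-1],[0,-0.17,0],1],
  [[-0.5,-0.05,-1],[0,-0.17,0],1],
  [[-0.5,-0.05,-1],[0,-0.17,0],1],
  [[-0.5,-0.05,-1],[0,-0.17,0],1],
  [[-0.5,-0.05,-1],[0,-0.17,0],1],
])

```text
time_s: 2.55
tool_pos: [0.5636, -0.0827, 0.2614]
ee_rot: [-0.411, 0.576, -0.575, 0.411]
force: [-0.1, -0.6, 1.6]
gripper_width: 0.998
```

```bash
python3 -c "
from h import *
state();plan((.61,.23,.27),np.radians(95.))"
```

```text
t 2.55 tcp [ 0.5636 -0.0827  0.2614] tooly [-0.     0.001 -1.   ] jaw -18.88 F [-0.1 -0.6  1.6] w 0.998
t 2.55 shift [-1.5546 -0.0414 -0.2867] turn [ 2.000e-04  1.837e-01 -1.000e-04] alt [-0.    -0.316 -0.   ] q6 1.61
```

Request:
jog_arm([
  [[-0.95,-0.04,-0.18],[0,-0.17,0],1],
  [[-0.95,-0.04,-0.18],[0,-0.17,0],1],
  [[-0.95,-0.04,-0.18],[0,-0.17,0],1],
  [[-0.95,-0.04,-0.18],[0,-0.17,0],1],
  [[-0.95,-0.04,-0.18],[0,-0.17,0],1],
  [[-0.95,-0.04,-0.18],[0,-0.17,0],1],
  [[-0.95,-0.04,-0.18],[0,-0.17,0],1],
  [[-0.95,-0.04,-0.18],[0,-0.17,0],1],
])

```text
time_s: 3.35
tool_pos: [0.591, 0.1078, 0.2697]
ee_rot: [-0.646, 0.286, -0.286, 0.647]
force: [0.1, -0.4, -0.2]
gripper_width: 1.001
```

```bash
python3 -c "
from h import *
state();plan((.61,.23,.27),np.radians(95.))"
```

```text
t 3.35 tcp [0.591  0.1078 0.2697] tooly [ 0.     0.001 -1.   ] jaw 42.23 F [ 0.1 -0.4 -0.2] w 1.001
t 3.35 shift [-0.3885 -0.0007  0.4809] turn [-2.000e-04 -1.466e-01 -1.000e-04] alt [ 0.     0.353 -0.   ] q6 0.87
```

Request:
jog_arm([
  [[-0.39,0,0.48],[0,-0.147,0],1],
  [[-0.39,0,0.48],[0,-0.147,0],1],
  [[-0.39,0,0.48],[0,-0.147,0],1],
  [[-0.39,0,0.48],[0,-0.147,0],1],
  [[-0.39,0,0.48],[0,-0.147,0],1],
  [[-0.39,0,0.48],[0,-0.147,0],1],
  [[-0.39,0,0.48],[0,-0.147,0],1],
  [[-0.39,0,0.48],[0,-0.147,0],1],
])

```text
time_s: 4.15
tool_pos: [0.6098, 0.2294, 0.2699]
ee_rot: [-0.706, -0.029, 0.029, 0.707]
force: [-0.5, -0.2, -0.3]
gripper_width: 1.001
```

```bash
python3 -c "
from h import *
state();m,im=grab('wrist','w2');state()
spans(m,im,(0,0,640,400),amin=300)"
```

```text
t 4.15 tcp [0.6098 0.2294 0.2699] tooly [ 0.     0.001 -1.   ] jaw 94.72 F [-0.5 -0.2 -0.3] w 1.001
t 4.20 tcp [0.6098 0.2295 0.2699] tooly [ 0.     0.001 -1.   ] jaw 94.74 F [-0.6 -0.4  0. ] w 1.000
c 907.1 786.2  l 97.0 w 78.6  yaw 90.0
c 896.8 356.8  l 116.7 w 80.1  yaw 89.7
c 782.0 -44.3  l 78.5 w 62.0  yaw 133.4
c 584.0 644.3  l 44.6 w 17.3  yaw 179.7
c 549.9 282.9  l 137.5 w 20.3  yaw 7.7
c 546.3 386.1  l 238.0 w 49.9  yaw 174.8
c 522.2 185.0  l 170.6 w 30.3  yaw 5.3
c 412.9 591.8  l 41.3 w 13.5  yaw 179.4
c 541.3 84.9  l 203.6 w 39.6  yaw 5.9
```

View pics/w2.png

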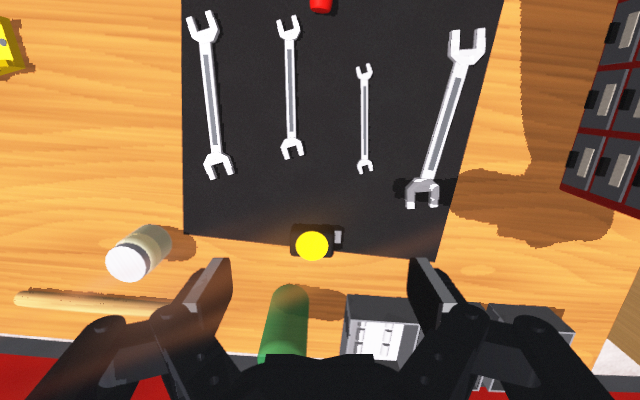

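Run:
```python
from h import *
m=robot.camera_model("wrist"); im=cv2.imread("pics/w2.png")
h=cv2.cvtColor(im,cv2.COLOR_BGR2HSV); k=((h[:,:,1]<60)&(h[:,:,2]>110)).astype(np.uint8)
for n,c,l,w in(("A",(549.9,282.9),140,9),("B",(522.2,185),172,11.5),("C",(541.3,84.9),205,14),("D",(546.3,386.1),238,17)):
    P=ray(m,np.argwhere(k)[:,::-1],.007)[:,:2]*1000-c
    yaw={"A":7.7,"B":5.3,"C":5.9,"D":174.8}[n]*np.pi/180; u=np.array([np.cos(yaw),np.sin(yaw)]);v=np.array([-u[1],u[0]])
    s=(abs(P@u)<.3*l)&(abs(P@v)<w*.9); Q=P[s]
    f=cv2.fitLine(Q.astype(np.float32),cv2.DIST_L2,0,.01,.01).ravel()
    print(n,"yaw",np.degrees(np.arctan2(f[1],f[0]))%180,"centre off",Q.mean(0))
plan((.546,.3855,.06),np.radians(84.8))
```

```text
A yaw 7.592051 centre off [-1.16093046 -0.26114951]
B yaw 4.806469 centre off [-1.6837042   0.37034431]
C yaw 5.4345093 centre off [-2.74776892  0.3290046 ]
D yaw 173.72711 centre off [-3.36415743 -0.3081016 ]
t 4.20 shift [-0.2535  1.0505  0.8026] turn [-0.0002  0.0276  0.    ] alt [ 0.    -0.472  0.   ] q6 0.15
```

Request:
jog_arm([
  [[-0.255,0.6,0.8],[0,0.03,0],0],
  [[-0.255,0.6,0.8],[0,0.03,0],0],
  [[-0.255,0.6,0.8],[0,0.03,0],0],
  [[-0.255,0.6,0.8],[0,0.03,0],0],
  [[-0.255,1,0.8],[0,0.03,0],0],
  [[-0.255,1,0.8],[0,0.03,0],0],
  [[-0.255,1,0.8],[0,0.03,0],0],
  [[-0.255,1,0.8],[0,0.03,0],0],
])

```text
time_s: 5.0
tool_pos: [0.5461, 0.3848, 0.0708]
ee_rot: [-0.706, 0.038, -0.038, 0.706]
force: [-0.0, -0.1, 0.5]
gripper_width: 0.494
```

```bash
python3 -c "
from h import *
state();plan((.546,.3855,.002),np.radians(83.8))"
```

```text
t 5.00 tcp [0.5461 0.3848 0.0708] tooly [-0.     0.001 -1.   ] jaw 83.77 F [-0.  -0.1  0.5] w 0.494
t 5.00 shift [-0.0007  0.3442  0.0032] turn [-0.0001 -0.0001 -0.    ] alt [ 0.   0.5 -0. ] q6 0.60
```

Request:
jog_arm([
  [[0,0.2,0],[0,0,0],0],
  [[0,0.34,0],[0,0,0],0],
  [[0,0.34,0],[0,0,0],0],
  [[0,0.34,0],[0,0,0],0],
  [[0,0.34,0],[0,0,0],-1],
  [[0,0.34,0],[0,0,0],-1],
  [[0,0.34,0],[0,0,0],-1],
  [[0,0.34,0],[0,0,0],-1],
])

```text
time_s: 5.8
tool_pos: [0.5474, 0.3855, 0.0056]
ee_rot: [-0.705, 0.037, -0.04, 0.707]
force: [-0.3, -0.7, 6.8]
gripper_width: 0.17
```

Request:
jog_arm([
  [[0,0,0],[0,0,0],-1],
  [[0,0,0],[0,0,0],-1],
  [[0,-0.2,0],[0,0,0],-1],
  [[0,-0.4,0],[0,0,0],-1],
  [[0,-0.6,0],[0,0,0],-1],
  [[0,-0.6,0],[0,0,0],-1],
  [[0,-0.6,0],[0,0,0],-1],
  [[0,-0.6,0],[0,0,0],-1],
])

```text
time_s: 6.6
tool_pos: [0.5463, 0.3848, 0.1241]
ee_rot: [-0.705, 0.038, -0.039, 0.707]
force: [-0.6, 0.3, -3.1]
gripper_width: 0.168
```

```bash
python3 -c "
from h import *
state();grab('wrist','w3');plan((.522,-.3314,.12),np.radians(100.53))"
```

```text
t 6.60 tcp [0.5463 0.3848 0.1241] tooly [ 0.002  0.002 -1.   ] jaw 83.75 F [-0.6  0.3 -3.1] w 0.168
t 6.65 shift [ 0.2697  0.0138 -3.5724] turn [-0.0002 -0.0466  0.0002] alt [-0.     0.453 -0.   ] q6 0.60
```

View pics/w3.png

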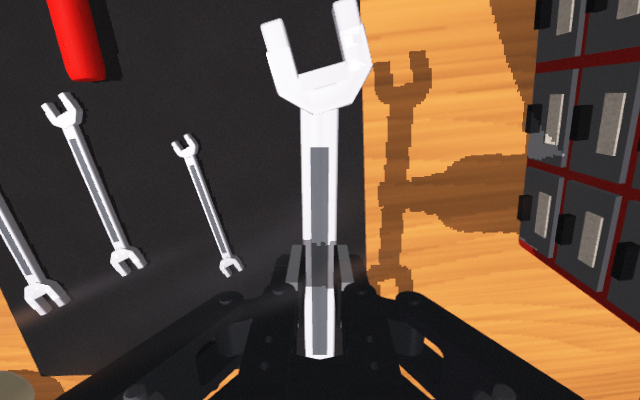

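Request:
jog_arm([
  [[0.08,0,-1],[0,0,0],-1],
  [[0.08,0,-1],[0,0,0],-1],
  [[0.08,0,-1],[0,0,0],-1],
  [[0.08,0,-1],[0,0,0],-1],
  [[0.08,0,-1],[0,0,0],-1],
  [[0.08,0,-1],[0,0,0],-1],
  [[0.08,0,-1],[0,0,0],-1],
  [[0.08,0,-1],[0,0,0],-1],
])

```text
time_s: 7.45
tool_pos: [0.5401, 0.1853, 0.123]
ee_rot: [-0.706, 0.038, -0.038, 0.707]
force: [0.7, 0.2, -2.6]
gripper_width: 0.167
```

Request:
jog_arm([
  [[0.08,0,-1],[0,0,0],-1],
  [[0.08,0,-1],[0,0,0],-1],
  [[0.08,0,-1],[0,0,0],-1],
  [[0.08,0,-1],[0,0,0],-1],
  [[0.08,0,-1],[0,0,0],-1],
  [[0.08,0,-1],[0,0,0],-1],
  [[0.08,0,-1],[0,0,0],-1],
  [[0.08,0,-1],[0,0,0],-1],
])

```text
time_s: 8.25
tool_pos: [0.5347, -0.0136, 0.1226]
ee_rot: [-0.706, 0.037, -0.037, 0.707]
force: [-0.6, 0.4, -2.7]
gripper_width: 0.168
```

Request:
jog_arm([
  [[0.08,0,-1],[0,0,0],-1],
  [[0.08,0,-1],[0,0,0],-1],
  [[0.08,0,-1],[0,0,0],-1],
  [[0.08,0,-1],[0,0,0],-1],
  [[0.08,0,-1],[0,0,0],-1],
  [[0.08,0,-1],[0,0,0],-1],
  [[0.08,0,-1],[0,0,0],-1],
  [[0.08,0,-1],[0,0,0],-1],
])

```text
time_s: 9.05
tool_pos: [0.5299, -0.2124, 0.1223]
ee_rot: [-0.706, 0.036, -0.036, 0.707]
force: [-0.8, 0.7, -2.6]
gripper_width: 0.171
```

```bash
python3 -c "
from h import *
state();plan((.522,-.3314,.07),np.radians(100.53))"
```

```text
t 9.05 tcp [ 0.5299 -0.2124  0.1223] tooly [-0.     0.002 -1.   ] jaw 84.13 F [-0.8  0.7 -2.6] w 0.171
t 9.05 shift [ 0.0217  0.2604 -0.5962] turn [-0.0003 -0.0456  0.    ] alt [-0.     0.454 -0.   ] q6 -0.43
```

Request:
jog_arm([
  [[0.022,0,-0.596],[0,-0.0456,0],-1],
  [[0.022,0,-0.596],[0,-0.0456,0],-1],
  [[0.022,0,-0.596],[0,-0.0456,0],-1],
  [[0.022,0.1,-0.596],[0,-0.0456,0],-1],
  [[0.022,0.26,-0.596],[0,-0.0456,0],-1],
  [[0.022,0.26,-0.596],[0,-0.0456,0],-1],
  [[0.022,0.26,-0.596],[0,-0.0456,0],-1],
  [[0.022,0.26,-0.596],[0,-0.0456,0],-1],
])

```text
time_s: 9.85
tool_pos: [0.523, -0.3312, 0.0718]
ee_rot: [-0.704, -0.066, 0.065, 0.704]
force: [0.3, -0.4, -1.8]
gripper_width: 0.166
```

```bash
python3 -c "
from h import *
state();m,im=grab('wrist','w4');plan((.522,-.3314,.023),np.radians(100.53))
print(proj(m,[[.4769,-.3404,.018],[.5672,-.3239,.018]]))"
```

```text
t 9.85 tcp [ 0.523  -0.3312  0.0718] tooly [ 0.002  0.001 -1.   ] jaw 100.58 F [ 0.3 -0.4 -1.8] w 0.166
t 9.90 shift [-0.0053  0.2444  0.001 ] turn [0.     0.0001 0.0003] alt [ 0.  -0.5 -0. ] q6 -0.89
[[318.13602986 153.33477534]
 [317.74445229 277.13047076]]
```

View pics/w4.png

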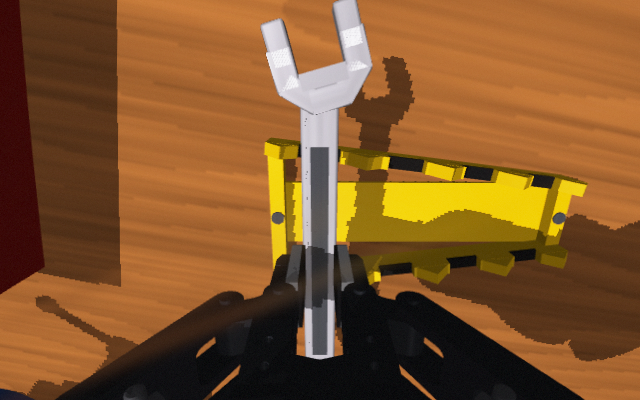

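Request:
jog_arm([
  [[-0.005,0.08,0],[0,0,0],-1],
  [[-0.005,0.14,0],[0,0,0],-1],
  [[-0.005,0.18,0],[0,0,0],-1],
  [[-0.005,0.21,0],[0,0,0],-1],
  [[-0.005,0.23,0],[0,0,0],-1],
  [[-0.005,0.24,0],[0,0,0],-1],
  [[-0.005,0.24,0],[0,0,0],-1],
  [[-0.005,0.24,0],[0,0,0],-1],
])

```text
time_s: 10.7
tool_pos: [0.5223, -0.3317, 0.0242]
ee_rot: [0.704, 0.066, -0.064, -0.704]
force: [0.6, -0.2, -2.8]
gripper_width: 0.166
```

Request:
jog_arm([
  [[0,0.005,0],[0,0,0],-1],
  [[0,0.005,0],[0,0,0],-1],
  [[0,0.01,0],[0,0,0],-1],
  [[0,0.01,0],[0,0,0],-1],
  [[0,0.01,0],[0,0,0],-1],
  [[0,0.01,0],[0,0,0],-1],
  [[0,0.01,0],[0,0,0],-1],
  [[0,0.01,0],[0,0,0],-1],
])

```text
time_s: 11.5
tool_pos: [0.5224, -0.3318, 0.0228]
ee_rot: [0.704, 0.066, -0.064, -0.704]
force: [-1.7, 1.2, 5.7]
gripper_width: 0.169
```

Contact came at the predicted height. I'll open slightly and lift.

Request:
jog_arm([
  [[0,0,0],[0,0,0],-0.36],
  [[0,0,0],[0,0,0],-0.36],
  [[0,0,0],[0,0,0],-0.36],
  [[0,-0.03,0],[0,0,0],-0.36],
  [[0,-0.2,0],[0,0,0],-0.36],
  [[0,-0.45,0],[0,0,0],-0.36],
  [[0,-0.65,0],[0,0,0],-0.36],
  [[0,-0.65,0],[0,0,0],-0.36],
])

```text
time_s: 12.3
tool_pos: [0.524, -0.3333, 0.1594]
ee_rot: [0.707, 0.069, -0.062, -0.701]
force: [0.5, 0.2, 0.2]
gripper_width: 0.321
```

```bash
python3 -c "
from h import *
state();grab('top','t1');cv2.imwrite('pics/t1c.png',cv2.resize(cv2.imread('pics/t1.png')[180:290,360:520],None,fx=4,fy=4,interpolation=2))
plan((.5405,.0849,.09),np.radians(95.45))"
```

```text
t 12.30 tcp [ 0.524  -0.3333  0.1594] tooly [ 0.01  -0.007 -1.   ] jaw 100.58 F [0.5 0.2 0.2] w 0.321
t 12.35 shift [0.4663 0.3227 2.0382] turn [0.0009 0.0142 0.0011] alt [ 0.002 -0.486 -0.001] q6 -0.89
```

View pics/t1c.png

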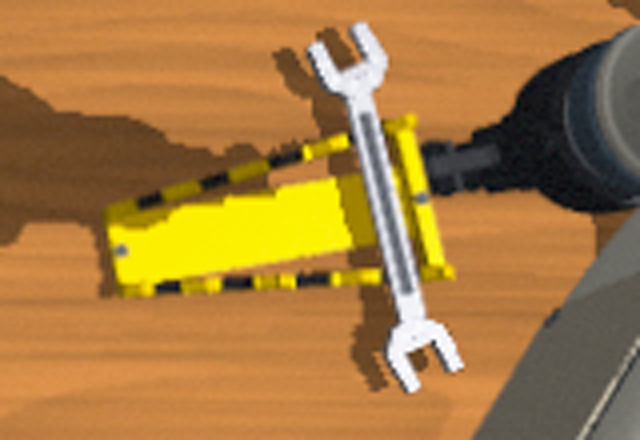

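D is seated in notch 4, so C is next.

Request:
jog_arm([
  [[0.23,0,1],[0.001,0.014,0.001],0],
  [[0.23,0,1],[0.001,0.014,0.001],0],
  [[0.23,0,1],[0.001,0.014,0.001],0],
  [[0.23,0,1],[0.001,0.014,0.001],0],
  [[0.23,0,1],[0.001,0.014,0.001],0],
  [[0.23,0,1],[0.001,0.014,0.001],0],
  [[0.23,0,1],[0.001,0.014,0.001],0],
  [[0.23,0,1],[0.001,0.014,0.001],0],
])

```text
time_s: 13.15
tool_pos: [0.5316, -0.1289, 0.1549]
ee_rot: [-0.706, -0.033, 0.034, 0.707]
force: [-0.1, -1.0, 0.7]
gripper_width: 0.499
```

```bash
python3 -c "
from h import *
state();plan((.5415,.0852,.05),np.radians(95.45))
m,im=grab('top','t2'); spans(m,im,(425,170,490,290),z=.026,amin=40)"
```

```text
t 13.15 tcp [ 0.5316 -0.1289  0.1549] tooly [-0.     0.001 -1.   ] jaw 95.44 F [-0.1 -1.   0.7] w 0.499
t 13.15 shift [0.151  0.5255 1.0605] turn [-0.0002 -0.     -0.    ] alt [ 0.   0.5 -0. ] q6 -0.49
c 528.6 -338.6  l 316.5 w 171.9  yaw 177.4
```

Request:
jog_arm([
  [[0.15,0,1],[0,0,0],0],
  [[0.15,0,1],[0,0,0],0],
  [[0.15,0.1,1],[0,0,0],0],
  [[0.15,0.3,1],[0,0,0],0],
  [[0.15,0.52,1],[0,0,0],0],
  [[0.15,0.52,1],[0,0,0],0],
  [[0.15,0.52,1],[0,0,0],0],
  [[0.15,0.52,1],[0,0,0],0],
])

```text
time_s: 14.0
tool_pos: [0.5436, 0.0717, 0.0525]
ee_rot: [-0.706, -0.033, 0.033, 0.707]
force: [-0.7, -0.8, 0.4]
gripper_width: 0.497
```

```bash
python3 -c "
from h import *
state();plan((.5415,.0852,.005),np.radians(95.45))
m,im=grab('top','t3'); spans(m,im,(425,170,490,290),z=.026,amin=40)"
```

```text
t 14.00 tcp [0.5436 0.0717 0.0525] tooly [ 0.001  0.001 -1.   ] jaw 95.34 F [-0.7 -0.8  0.4] w 0.497
t 14.00 shift [-0.0045  0.2377  0.0678] turn [-0.0001 -0.0003  0.0002] alt [-0.   0.5 -0. ] q6 -0.12
c 521.2 -333.2  l 233.5 w 47.9  yaw 11.5
```

Request:
jog_arm([
  [[-0.0045,0.02,0.068],[0,0,0],0],
  [[-0.0045,0.18,0.068],[0,0,0],0],
  [[-0.0045,0.235,0.068],[0,0,0],0],
  [[-0.0045,0.235,0.068],[0,0,0],0],
  [[-0.0045,0.235,0.068],[0,0,0],-1],
  [[-0.0045,0.235,0.068],[0,0,0],-1],
  [[-0.0045,0.235,0.068],[0,0,0],-1],
  [[-0.0045,0.235,0.068],[0,0,0],-1],
])

```text
time_s: 14.85
tool_pos: [0.5427, 0.0851, 0.0074]
ee_rot: [-0.706, -0.034, 0.031, 0.707]
force: [-0.9, -0.5, 6.3]
gripper_width: 0.116
```

Request:
jog_arm([
  [[0,0,0],[0,0,0],-1],
  [[0,0,0],[0,0,0],-1],
  [[0,-0.1,0],[0,0,0],-1],
  [[0,-0.3,0],[0,0,0],-1],
  [[0,-0.5,0],[0,0,0],-1],
  [[0,-0.5,0],[0,0,0],-1],
  [[0,-0.5,0],[0,0,0],-1],
  [[0,-0.5,0],[0,0,0],-1],
])

```text
time_s: 15.65
tool_pos: [0.5414, 0.0851, 0.1062]
ee_rot: [-0.706, -0.034, 0.032, 0.707]
force: [0.0, -0.2, -3.2]
gripper_width: 0.116
```

```bash
python3 -c "
from h import *
state();plan((.5117,-.2763,.1),np.radians(100.53))"
```

```text
t 15.65 tcp [0.5414 0.0851 0.1062] tooly [ 0.003  0.001 -1.   ] jaw 95.31 F [ 0.  -0.2 -3.2] w 0.116
t 15.65 shift [-0.3154  0.0293 -1.7854] turn [-0.0001 -0.0145  0.0004] alt [-0.001  0.486 -0.   ] q6 -0.09
```

Request:
jog_arm([
  [[-0.16,0,-0.95],[0,-0.0145,0],-1],
  [[-0.16,0,-0.95],[0,-0.0145,0],-1],
  [[-0.16,0,-0.95],[0,-0.0145,0],-1],
  [[-0.16,0,-0.95],[0,-0.0145,0],-1],
  [[-0.16,0,-0.95],[0,-0.0145,0],-1],
  [[-0.16,0,-0.95],[0,-0.0145,0],-1],
  [[-0.16,0,-0.95],[0,-0.0145,0],-1],
  [[-0.16,0,-0.95],[0,-0.0145,0],-1],
])

```text
time_s: 16.45
tool_pos: [0.527, -0.1058, 0.1056]
ee_rot: [-0.704, -0.066, 0.065, 0.704]
force: [-0.2, -0.4, -1.1]
gripper_width: 0.11
```

```bash
python3 -c "
from h import *
state();plan((.5117,-.2763,.07),np.radians(100.53))"
```

```text
t 16.45 tcp [ 0.527  -0.1058  0.1056] tooly [ 0.002  0.001 -1.   ] jaw 100.63 F [-0.2 -0.4 -1.1] w 0.110
t 16.45 shift [-0.233   0.1767 -0.824 ] turn [-0.0001  0.0003  0.0003] alt [ 0.  -0.5  0. ] q6 -0.54
```

Request:
jog_arm([
  [[-0.233,0,-0.824],[0,0,0],-1],
  [[-0.233,0,-0.824],[0,0,0],-1],
  [[-0.233,0,-0.824],[0,0,0],-1],
  [[-0.233,0,-0.824],[0,0,0],-1],
  [[-0.233,0.1,-0.824],[0,0,0],-1],
  [[-0.233,0.17,-0.824],[0,0,0],-1],
  [[-0.233,0.17,-0.824],[0,0,0],-1],
  [[-0.233,0.17,-0.824],[0,0,0],-1],
])

```text
time_s: 17.25
tool_pos: [0.512, -0.2754, 0.0715]
ee_rot: [-0.704, -0.067, 0.066, 0.704]
force: [1.4, 0.5, -1.1]
gripper_width: 0.114
```

```bash
python3 -c "
from h import *
state();m,im=grab('wrist','w5');plan((.5117,-.2763,.026),np.radians(100.53))
print(proj(m,[[.4733,-.2838,.018],[.5501,-.2692,.018]]))"
```

```text
t 17.25 tcp [ 0.512  -0.2754  0.0715] tooly [ 0.001  0.001 -1.   ] jaw 100.72 F [ 1.4  0.5 -1.1] w 0.114
t 17.30 shift [-0.0041  0.2301 -0.0026] turn [-0.0001  0.0005  0.0004] alt [ 0.001 -0.499  0.   ] q6 -0.83
[[317.35093004 164.65927302]
 [317.59785788 269.921619  ]]
```

View pics/w5.png

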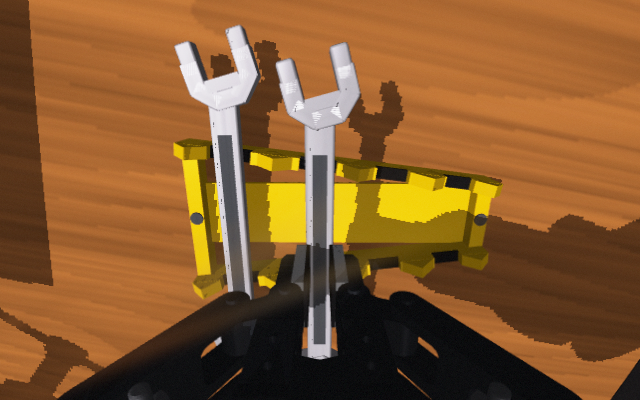

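Run:
```python
from h import *
m=robot.camera_model("wrist"); im=cv2.imread("pics/w5.png"); h=cv2.cvtColor(im,cv2.COLOR_BGR2HSV)
t=np.radians(-169.47);R=np.array([[np.cos(t),-np.sin(t)],[np.sin(t),np.cos(t)]]);o=np.array([508.4,-258.6])
f=lambda p,z:((ray(m,p,z)[:,:2]*1000-o)@R).round(1)
for r in range(120,260,20):
    s=np.where((h[r,200:260,1]<70)&(h[r,200:260,2]>60))[0]+200; 
    print(r,s.min(),s.max(),f([[s.min(),r],[s.max()+1,r]],.027).tolist())
# D near head contour, C
k=((h[:,:,1]<70)&(h[:,:,2]>60)).astype(np.uint8)[:130,160:265]
y,x=np.where(k); P=f(np.c_[x+160,y],.028); print("D head",P.min(0),P.max(0))
# visible floors
p=rack(m,im,(205,140,480,195)); print(f(p,.018))
cv2.imwrite("pics/w5c.png",cv2.resize(im[130:180,190:260],None,fx=8,fy=8,interpolation=0))
```

```text
120 210 239 [[67.6, 83.1], [67.6, 65.1]]
140 212 241 [[55.7, 83.1], [55.8, 64.7]]
160 214 240 [[43.4, 83.1], [43.4, 66.2]]
180 216 244 [[30.5, 83.2], [30.6, 64.6]]
200 218 245 [[17.2, 83.2], [17.2, 65.0]]
220 200 247 [[3.1, 96.7], [3.3, 64.6]]
240 223 248 [[-11.4, 82.7], [-11.3, 65.0]]
D head [62.4 52.1] [118.3  99. ]
[ 5  5  4 13 37] [211.  151.6]
[ 37   9  11  14 102] [245.7 154.8]
[94 16  6 13 60] [301.8 162.5]
[171  26  32  15 369] [391.1 173.2]
[238  34  28  15 282] [457.5 181.4]
[[ 47.2  87.7]
 [ 45.1  65.2]
 [ 40.2  28.9]
 [ 33.3 -30. ]
 [ 27.9 -75.1]]
```

View pics/w5c.png

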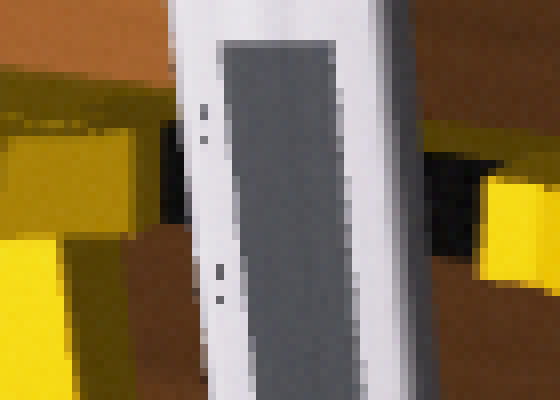

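D is centred in notch 4 to about 1 mm: the shank spans y 65–83 and the head end is at 118.3. C is lined up, so I'll lower it.

Request:
jog_arm([
  [[-0.004,0.07,-0.003],[0,0,0],-1],
  [[-0.004,0.14,-0.003],[0,0,0],-1],
  [[-0.004,0.18,-0.003],[0,0,0],-1],
  [[-0.004,0.21,-0.003],[0,0,0],-1],
  [[-0.004,0.225,-0.003],[0,0,0],-1],
  [[-0.004,0.23,-0.003],[0,0,0],-1],
  [[-0.004,0.235,-0.003],[0,0,0],-1],
  [[-0.004,0.24,-0.003],[0,0,0],-1],
])

```text
time_s: 18.1
tool_pos: [0.512, -0.2766, 0.0246]
ee_rot: [0.704, 0.067, -0.065, -0.704]
force: [-2.8, 1.7, 9.8]
gripper_width: 0.122
```

Request:
jog_arm([
  [[0,0,0],[0,0,0],-0.45],
  [[0,0,0],[0,0,0],-0.45],
  [[0,0,0],[0,0,0],-0.45],
  [[0,-0.03,0],[0,0,0],-0.45],
  [[0,-0.2,0],[0,0,0],-0.45],
  [[0,-0.45,0],[0,0,0],-0.45],
  [[0,-0.6,0],[0,0,0],-0.45],
  [[0,-0.6,0],[0,0,0],-0.45],
])

```text
time_s: 18.9
tool_pos: [0.5134, -0.2779, 0.1498]
ee_rot: [0.706, 0.069, -0.063, -0.702]
force: [0.8, -0.3, -0.8]
gripper_width: 0.276
```

```bash
python3 -c "
from h import *
state();plan((.522,.1852,.10),np.radians(94.9))"
```

```text
t 18.90 tcp [ 0.5134 -0.2779  0.1498] tooly [ 0.009 -0.005 -1.   ] jaw 100.72 F [ 0.8 -0.3 -0.8] w 0.276
t 18.90 shift [0.4708 0.2386 2.2684] turn [0.0009 0.0162 0.0014] alt [ 0.002 -0.484 -0.001] q6 -0.83
```

Request:
jog_arm([
  [[0.21,0,1],[0.001,0.016,0.001],0],
  [[0.21,0,1],[0.001,0.016,0.001],0],
  [[0.21,0,1],[0.001,0.016,0.001],0],
  [[0.21,0,1],[0.001,0.016,0.001],0],
  [[0.21,0,1],[0.001,0.016,0.001],0],
  [[0.21,0,1],[0.001,0.016,0.001],0],
  [[0.21,0,1],[0.001,0.016,0.001],0],
  [[0.21,0,1],[0.001,0.016,0.001],0],
])

```text
time_s: 19.7
tool_pos: [0.5175, -0.0748, 0.1486]
ee_rot: [-0.706, -0.031, 0.029, 0.707]
force: [-0.5, -0.4, 0.6]
gripper_width: 0.498
```

Request:
jog_arm([
  [[0.11,0.1,1],[0,0,0],0],
  [[0.11,0.1,1],[0,0,0],0],
  [[0.11,0.1,1],[0,0,0],0],
  [[0.11,0.1,1],[0,0,0],0],
  [[0.11,0.1,1],[0,0,0],0],
  [[0.11,0.3,1],[0,0,0],0],
  [[0.11,0.3,1],[0,0,0],0],
  [[0.11,0.3,1],[0,0,0],0],
])

```text
time_s: 20.5
tool_pos: [0.5225, 0.1251, 0.0887]
ee_rot: [-0.706, -0.029, 0.029, 0.707]
force: [0.0, 0.3, 0.9]
gripper_width: 0.501
```

```bash
python3 -c "
from h import *
state();plan((.522,.1854,.006),np.radians(94.9))"
```

```text
t 20.50 tcp [0.5225 0.1251 0.0887] tooly [-0.  0. -1.] jaw 94.75 F [0.  0.3 0.9] w 0.501
t 20.50 shift [0.0226 0.4136 0.3005] turn [-0.     -0.0004  0.    ] alt [-0.   0.5 -0. ] q6 -0.00
```

Request:
jog_arm([
  [[0.022,0.05,0.3],[0,0,0],0],
  [[0.022,0.1,0.3],[0,0,0],0],
  [[0.022,0.25,0.3],[0,0,0],0],
  [[0.022,0.38,0.3],[0,0,0],0],
  [[0.022,0.41,0.3],[0,0,0],0],
  [[0.022,0.41,0.3],[0,0,0],0],
  [[0.022,0.41,0.3],[0,0,0],-1],
  [[0.022,0.41,0.3],[0,0,0],-1],
])

```text
time_s: 21.3
tool_pos: [0.5229, 0.1852, 0.0083]
ee_rot: [-0.706, -0.03, 0.028, 0.707]
force: [0.3, 0.2, 0.6]
gripper_width: 0.168
```

Request:
jog_arm([
  [[0,0,0],[0,0,0],-1],
  [[0,0,0],[0,0,0],-1],
  [[0,0,0],[0,0,0],-1],
  [[0,-0.1,0],[0,0,0],-1],
  [[0,-0.3,0],[0,0,0],-1],
  [[0,-0.5,0],[0,0,0],-1],
  [[0,-0.5,0],[0,0,0],-1],
  [[0,-0.5,0],[0,0,0],-1],
])

```text
time_s: 22.1
tool_pos: [0.5231, 0.1853, 0.1091]
ee_rot: [-0.706, -0.031, 0.028, 0.707]
force: [0.2, 0.6, 0.4]
gripper_width: 0.005
```

```bash
python3 -c "
from h import *
state();plan((.503,-.2291,.1),np.radians(100.53))"
```

```text
t 22.10 tcp [0.5231 0.1853 0.1091] tooly [ 0.004  0.001 -1.   ] jaw 94.73 F [0.2 0.6 0.4] w 0.005
t 22.10 shift [-0.2715  0.0426 -2.0564] turn [-0.0001 -0.0161  0.0007] alt [-0.001  0.484 -0.   ] q6 0.11
```

The grasp on B missed: the fingers closed over its top, so I need to go lower. I'll re-measure B first.

Run:
```python
from h import *
m,im=grab('wrist','w6'); print("wrist");spans(m,im,(0,0,640,240),amin=300)
m,im=grab('top','t4'); print("top");spans(m,im,(160,165,310,275),amin=40)
```

```text
wrist
c 516.0 280.7  l 71.8 w 21.2  yaw 13.9
c 498.2 187.0  l 122.3 w 27.7  yaw 9.3
top
c 483.4 185.2  l 94.0 w 25.2  yaw 11.0
c 590.8 187.0  l 33.1 w 24.6  yaw 35.6
c 547.5 329.2  l 289.9 w 239.4  yaw 1.2
```

View pics/w6.png

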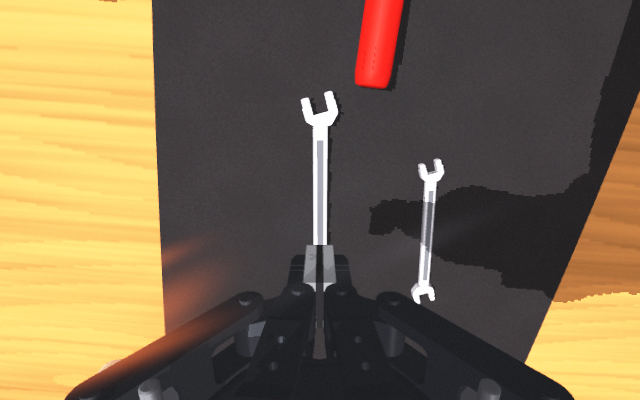

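Request:
jog_arm([
  [[0.004,0,0],[0,0,0],0],
  [[0.004,0.1,0],[0,0,0],0],
  [[0.004,0.35,0],[0,0,0],0],
  [[0.004,0.5,0],[0,0,0],0],
  [[0.004,0.54,0],[0,0,0],0],
  [[0.004,0.54,0],[0,0,0],0],
  [[0.004,0.54,0],[0,0,0],0],
  [[0.004,0.54,0],[0,0,0],0],
])

```text
time_s: 23.0
tool_pos: [0.5229, 0.1851, -0.0009]
ee_rot: [-0.706, -0.029, 0.029, 0.707]
force: [1.1, 0.1, 0.7]
gripper_width: 0.496
```

Request:
jog_arm([
  [[0,0.004,0],[0,0,0],-1],
  [[0,0.004,0],[0,0,0],-1],
  [[0,0.004,0],[0,0,0],-1],
  [[0,0.004,0],[0,0,0],-1],
  [[0,0.004,0],[0,0,0],-1],
  [[0,0.004,0],[0,0,0],-1],
  [[0,0.004,0],[0,0,0],-1],
  [[0,0.004,0],[0,0,0],-1],
])

```text
time_s: 23.8
tool_pos: [0.5249, 0.1854, 0.0005]
ee_rot: [-0.706, -0.031, 0.027, 0.707]
force: [-0.1, -0.9, 18.9]
gripper_width: 0.108
```

Request:
jog_arm([
  [[0,-0.01,0],[0,0,0],-1],
  [[0,-0.05,0],[0,0,0],-1],
  [[0,-0.2,0],[0,0,0],-1],
  [[0,-0.4,0],[0,0,0],-1],
  [[0,-0.53,0],[0,0,0],-1],
  [[0,-0.53,0],[0,0,0],-1],
  [[0,-0.53,0],[0,0,0],-1],
  [[0,-0.53,0],[0,0,0],-1],
])

```text
time_s: 24.6
tool_pos: [0.5236, 0.1852, 0.1053]
ee_rot: [-0.706, -0.03, 0.028, 0.707]
force: [0.3, 0.5, -1.4]
gripper_width: 0.109
```

```bash
python3 -c "
from h import *
state();plan((.503,-.2291,.1),np.radians(100.53))"
```

```text
t 24.60 tcp [0.5236 0.1852 0.1053] tooly [ 0.003  0.001 -1.   ] jaw 94.73 F [ 0.3  0.5 -1.4] w 0.109
t 24.60 shift [-0.2734  0.0246 -2.0558] turn [-0.0001 -0.0161  0.0005] alt [-0.001  0.484 -0.   ] q6 0.11
```

Request:
jog_arm([
  [[-0.1,0,-1],[0,-0.016,0],-1],
  [[-0.1,0,-1],[0,-0.016,0],-1],
  [[-0.1,0,-1],[0,-0.016,0],-1],
  [[-0.1,0,-1],[0,-0.016,0],-1],
  [[-0.1,0,-1],[0,-0.016,0],-1],
  [[-0.1,0,-1],[0,-0.016,0],-1],
  [[-0.1,0,-1],[0,-0.016,0],-1],
  [[-0.1,0,-1],[0,-0.016,0],-1],
])

```text
time_s: 25.4
tool_pos: [0.5199, -0.0145, 0.1047]
ee_rot: [-0.704, -0.066, 0.064, 0.704]
force: [0.4, -0.1, -0.6]
gripper_width: 0.107
```

```bash
python3 -c "
from h import *
state();plan((.503,-.2291,.06),np.radians(100.53))"
```

```text
t 25.40 tcp [ 0.5199 -0.0145  0.1047] tooly [ 0.002  0.001 -1.   ] jaw 100.59 F [ 0.4 -0.1 -0.6] w 0.107
t 25.40 shift [-0.2806  0.2221 -1.0391] turn [-0.0001  0.0002  0.0004] alt [ 0.001 -0.5    0.   ] q6 -0.38
```

Request:
jog_arm([
  [[-0.28,0,-1],[0,0,0],-1],
  [[-0.28,0,-1],[0,0,0],-1],
  [[-0.28,0,-1],[0,0,0],-1],
  [[-0.28,0,-1],[0,0,0],-1],
  [[-0.28,0,-1],[0,0,0],-1],
  [[-0.28,0.15,-1],[0,0,0],-1],
  [[-0.28,0.22,-1],[0,0,0],-1],
  [[-0.28,0.22,-1],[0,0,0],-1],
])

```text
time_s: 26.2
tool_pos: [0.5009, -0.2194, 0.0585]
ee_rot: [-0.703, -0.066, 0.066, 0.705]
force: [-0.4, -0.3, -0.5]
gripper_width: 0.109
```

```bash
cat >> h.py <<'E'
def chk(name,zs,cam="wrist"):
    "head tips in the rack frame for spanners seen; zs: list of (label, y window, top height)"
    m,im=grab(cam,name); h=cv2.cvtColor(im,cv2.COLOR_BGR2HSV)
    t=np.radians(-169.47);R=np.array([[np.cos(t),-np.sin(t)],[np.sin(t),np.cos(t)]]);o=np.array([508.4,-258.6])
    k=((h[:,:,1]<60)&(h[:,:,2]>90)); p=np.argwhere(k)[:,::-1]; p=p[p[:,1]<235]if cam=="wrist" else p
    for n,y,hw,z in zs:
        P=(ray(m,p,z)[:,:2]*1000-o)@R
        Q=P[(abs(P[:,1]-y)<hw)&(abs(P[:,0])<125)]; S=Q[abs(Q[:,0])<45]
        print(n,"x",Q[:,0].min().round(1),Q[:,0].max().round(1),"shank y",np.percentile(S[:,1],[3,97]).round(1))
    return m,im
E
python3 -c "
from h import *
state();o=robot.get_obs()
z=o['tool_pos'][2]
chk('w7',[('D',74,24,.028),('C',18,19,.027),('B held',-30,18,z+.008)])
plan((.503,-.2291,.02),np.radians(100.53))"
```

```text
t 26.20 tcp [ 0.5009 -0.2194  0.0585] tooly [-0.001  0.003 -1.   ] jaw 100.69 F [-0.4 -0.3 -0.5] w 0.109
D x 0.5 118.4 shank y [65.9 82. ]
C x 0.3 102.6 shank y [11.3 24.3]
B held x 18.2 88.2 shank y [-45.  -34.6]
t 26.25 shift [-0.0019  0.1988 -0.047 ] turn [-0.0004  0.0004  0.0001] alt [ 0.    -0.5    0.001] q6 -0.75
```

View pics/w7.png

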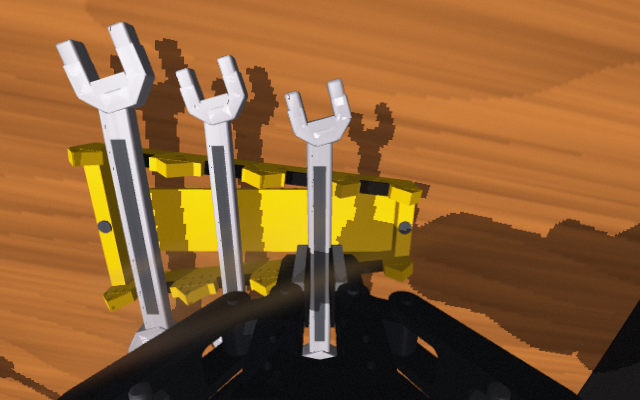

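```bash
python3 -c "
from h import *
plan((.505,-.2288,.0195),np.radians(100.53))"
```

```text
t 26.25 shift [ 0.0082  0.2014 -0.0474] turn [-0.0004  0.0004  0.0001] alt [ 0.    -0.5    0.001] q6 -0.75
```

Request:
jog_arm([
  [[0.008,0,-0.047],[0,0,0],-1],
  [[0.008,0.03,-0.047],[0,0,0],-1],
  [[0.008,0.08,-0.047],[0,0,0],-1],
  [[0.008,0.13,-0.047],[0,0,0],-1],
  [[0.008,0.17,-0.047],[0,0,0],-1],
  [[0.008,0.19,-0.047],[0,0,0],-1],
  [[0.008,0.195,-0.047],[0,0,0],-1],
  [[0.008,0.2,-0.047],[0,0,0],-1],
])

```text
time_s: 27.05
tool_pos: [0.505, -0.2288, 0.0197]
ee_rot: [-0.703, -0.066, 0.066, 0.705]
force: [-0.1, -0.4, -0.3]
gripper_width: 0.111
```

Request:
jog_arm([
  [[0,0.005,0],[0,0,0],-1],
  [[0,0.005,0],[0,0,0],-1],
  [[0,0.01,0],[0,0,0],-1],
  [[0,0.01,0],[0,0,0],-1],
  [[0,0.013,0],[0,0,0],-1],
  [[0,0.013,0],[0,0,0],-1],
  [[0,0.013,0],[0,0,0],-1],
  [[0,0.013,0],[0,0,0],-1],
])

```text
time_s: 27.85
tool_pos: [0.5051, -0.2289, 0.0178]
ee_rot: [-0.703, -0.066, 0.065, 0.705]
force: [-1.4, 1.0, 5.5]
gripper_width: 0.107
```

Request:
jog_arm([
  [[0,0,0],[0,0,0],-0.52],
  [[0,0,0],[0,0,0],-0.52],
  [[0,0,0],[0,0,0],-0.52],
  [[0,-0.03,0],[0,0,0],-0.52],
  [[0,-0.2,0],[0,0,0],-0.52],
  [[0,-0.45,0],[0,0,0],-0.52],
  [[0,-0.6,0],[0,0,0],-0.52],
  [[0,-0.6,0],[0,0,0],-0.52],
])

```text
time_s: 28.65
tool_pos: [0.5069, -0.2302, 0.1427]
ee_rot: [0.705, 0.069, -0.063, -0.703]
force: [0.1, -0.4, 0.5]
gripper_width: 0.242
```

```bash
python3 -c "
from h import *
state();plan((.5498,.2829,.10),np.radians(97.6))"
```

```text
t 28.65 tcp [ 0.5069 -0.2302  0.1427] tooly [ 0.008 -0.002 -1.   ] jaw 100.7 F [ 0.1 -0.4  0.5] w 0.242
t 28.65 shift [0.6857 0.2091 2.482 ] turn [0.0006 0.0086 0.0011] alt [ 0.002 -0.491 -0.001] q6 -0.76
```

Request:
jog_arm([
  [[0.276,0,1],[0,0.0086,0.001],0],
  [[0.276,0,1],[0,0.0086,0.001],0],
  [[0.276,0,1],[0,0.0086,0.001],0],
  [[0.276,0,1],[0,0.0086,0.001],0],
  [[0.276,0,1],[0,0.0086,0.001],0],
  [[0.276,0,1],[0,0.0086,0.001],0],
  [[0.276,0,1],[0,0.0086,0.001],0],
  [[0.276,0,1],[0,0.0086,0.001],0],
])

```text
time_s: 29.45
tool_pos: [0.5239, -0.0248, 0.1421]
ee_rot: [0.707, 0.047, -0.046, -0.704]
force: [0.3, -0.3, 0.9]
gripper_width: 0.498
```

Request:
jog_arm([
  [[0.22,0,1],[0,0,0],0],
  [[0.22,0,1],[0,0,0],0],
  [[0.22,0,1],[0,0,0],0],
  [[0.22,0,1],[0,0,0],0],
  [[0.22,0,1],[0,0,0],0],
  [[0.22,0.1,1],[0,0,0],0],
  [[0.22,0.2,1],[0,0,0],0],
  [[0.22,0.2,1],[0,0,0],0],
])

```text
time_s: 30.25
tool_pos: [0.5405, 0.1773, 0.099]
ee_rot: [0.707, 0.044, -0.047, -0.704]
force: [-1.0, 0.2, 0.1]
gripper_width: 0.5
```

```bash
python3 -c "
from h import *
state();plan((.5498,.2829,.0),np.radians(97.6))"
```

```text
t 30.25 tcp [0.5405 0.1773 0.099 ] tooly [-0.003 -0.005 -1.   ] jaw 97.4 F [-1.   0.2  0.1] w 0.500
t 30.25 shift [0.1162 0.4923 0.5195] turn [ 0.0007 -0.0006 -0.0006] alt [0.001 0.499 0.001] q6 0.04
```

Request:
jog_arm([
  [[0.116,0,0.52],[0.0007,-0.0006,-0.0006],0],
  [[0.116,0,0.52],[0.0007,-0.0006,-0.0006],0],
  [[0.116,0.1,0.52],[0.0007,-0.0006,-0.0006],0],
  [[0.116,0.25,0.52],[0.0007,-0.0006,-0.0006],0],
  [[0.116,0.42,0.52],[0.0007,-0.0006,-0.0006],0],
  [[0.116,0.49,0.52],[0.0007,-0.0006,-0.0006],0],
  [[0.116,0.49,0.52],[0.0007,-0.0006,-0.0006],0],
  [[0.116,0.49,0.52],[0.0007,-0.0006,-0.0006],0],
])

```text
time_s: 31.05
tool_pos: [0.5507, 0.2818, 0.001]
ee_rot: [-0.706, -0.046, 0.046, 0.706]
force: [-0.6, -0.1, 0.5]
gripper_width: 0.5
```

```bash
python3 -c "
from h import *
state();plan((.549,.2829,.0),np.radians(97.6))"
```

```text
t 31.05 tcp [0.5507 0.2818 0.001 ] tooly [ 0.  0. -1.] jaw 97.51 F [-0.6 -0.1  0.5] w 0.500
t 31.05 shift [-0.0077  0.0052  0.0063] turn [-0.     -0.0003  0.    ] alt [-0.   0.5 -0. ] q6 0.21
```

Request:
jog_arm([
  [[-0.008,0.004,0.006],[0,0,0],0],
  [[-0.008,0.004,0.006],[0,0,0],-1],
  [[-0.008,0.004,0.006],[0,0,0],-1],
  [[-0.008,0.004,0.006],[0,0,0],-1],
  [[-0.008,0.004,0.006],[0,0,0],-1],
  [[-0.008,0.004,0.006],[0,0,0],-1],
  [[-0.008,0.004,0.006],[0,0,0],-1],
  [[-0.008,0.004,0.006],[0,0,0],-1],
])

```text
time_s: 31.85
tool_pos: [0.5492, 0.2828, 0.0008]
ee_rot: [0.706, 0.047, -0.046, -0.706]
force: [0.5, -1.2, 6.0]
gripper_width: 0.079
```

Request:
jog_arm([
  [[0,-0.01,0],[0,0,0],-1],
  [[0,-0.05,0],[0,0,0],-1],
  [[0,-0.2,0],[0,0,0],-1],
  [[0,-0.4,0],[0,0,0],-1],
  [[0,-0.53,0],[0,0,0],-1],
  [[0,-0.53,0],[0,0,0],-1],
  [[0,-0.53,0],[0,0,0],-1],
  [[0,-0.53,0],[0,0,0],-1],
])

```text
time_s: 32.65
tool_pos: [0.5485, 0.2826, 0.1058]
ee_rot: [0.706, 0.046, -0.047, -0.705]
force: [-0.1, 0.5, -0.8]
gripper_width: 0.079
```

```bash
python3 -c "
from h import *
state();plan((.495,-.1859,.1),np.radians(100.53))"
```

```text
t 32.65 tcp [0.5485 0.2826 0.1058] tooly [-0.001 -0.    -1.   ] jaw 97.51 F [-0.1  0.5 -0.8] w 0.079
t 32.65 shift [-0.5713  0.0304 -2.2873] turn [ 0.0001 -0.0084 -0.0001] alt [0.    0.492 0.   ] q6 0.21
```

Held, at 6.7 mm indicated. On to the rack.

Request:
jog_arm([
  [[-0.25,0,-1],[0,-0.0084,0],-1],
  [[-0.25,0,-1],[0,-0.0084,0],-1],
  [[-0.25,0,-1],[0,-0.0084,0],-1],
  [[-0.25,0,-1],[0,-0.0084,0],-1],
  [[-0.25,0,-1],[0,-0.0084,0],-1],
  [[-0.25,0,-1],[0,-0.0084,0],-1],
  [[-0.25,0,-1],[0,-0.0084,0],-1],
  [[-0.25,0,-1],[0,-0.0084,0],-1],
])

```text
time_s: 33.45
tool_pos: [0.525, 0.079, 0.1055]
ee_rot: [0.704, 0.065, -0.066, -0.704]
force: [0.5, 1.0, -0.1]
gripper_width: 0.077
```

Request:
jog_arm([
  [[-0.34,0,-0.95],[0,0,0],-1],
  [[-0.34,0,-0.95],[0,0,0],-1],
  [[-0.34,0,-0.95],[0,0,0],-1],
  [[-0.34,0,-0.95],[0,0,0],-1],
  [[-0.34,0,-0.95],[0,0,0],-1],
  [[-0.34,0,-0.95],[0,0,0],-1],
  [[-0.34,0,-0.95],[0,0,0],-1],
  [[-0.34,0,-0.95],[0,0,0],-1],
])

```text
time_s: 34.25
tool_pos: [0.4935, -0.1186, 0.1056]
ee_rot: [-0.704, -0.066, 0.067, 0.704]
force: [0.3, -0.1, -1.0]
gripper_width: 0.077
```

```bash
python3 -c "
from h import *
state();plan((.495,-.1859,.06),np.radians(100.53))"
```

```text
t 34.25 tcp [ 0.4935 -0.1186  0.1056] tooly [-0.001  0.    -1.   ] jaw 100.78 F [ 0.3 -0.1 -1. ] w 0.077
t 34.25 shift [-0.0554  0.2277 -0.3319] turn [-0.      0.0007 -0.0002] alt [-0.    -0.499  0.   ] q6 -0.59
```

Request:
jog_arm([
  [[-0.055,0,-0.332],[0,0.0007,0],-1],
  [[-0.055,0,-0.332],[0,0.0007,0],-1],
  [[-0.055,0.05,-0.332],[0,0.0007,0],-1],
  [[-0.055,0.15,-0.332],[0,0.0007,0],-1],
  [[-0.055,0.225,-0.332],[0,0.0007,0],-1],
  [[-0.055,0.225,-0.332],[0,0.0007,0],-1],
  [[-0.055,0.225,-0.332],[0,0.0007,0],-1],
  [[-0.055,0.225,-0.332],[0,0.0007,0],-1],
])

```text
time_s: 35.05
tool_pos: [0.4955, -0.1854, 0.0612]
ee_rot: [0.704, 0.065, -0.065, -0.704]
force: [0.1, -0.0, -0.3]
gripper_width: 0.078
```

```bash
python3 -c "
from h import *
state();z=robot.get_obs()['tool_pos'][2]
chk('w8',[('D',74,24,.028),('C',18,19,.027),('B',-30,15,.026),('A held',-74,13,z+.007)])
plan((.495,-.1859,.0195),np.radians(100.53))"
```

```text
t 35.05 tcp [ 0.4955 -0.1854  0.0612] tooly [-0.001 -0.    -1.   ] jaw 100.57 F [ 0.1 -0.  -0.3] w 0.078
D x -1.9 118.5 shank y [65.7 82. ]
C x -2.0 102.4 shank y [11.2 24.1]
B x -2.3 86.0 shank y [-35.6 -25. ]
A held x 16.8 67.3 shank y [-78.2 -70.5]
t 35.10 shift [-0.0031  0.2091 -0.001 ] turn [ 0.0001  0.0001 -0.0001] alt [-0.  -0.5 -0. ] q6 -0.70
```

View pics/w8.png

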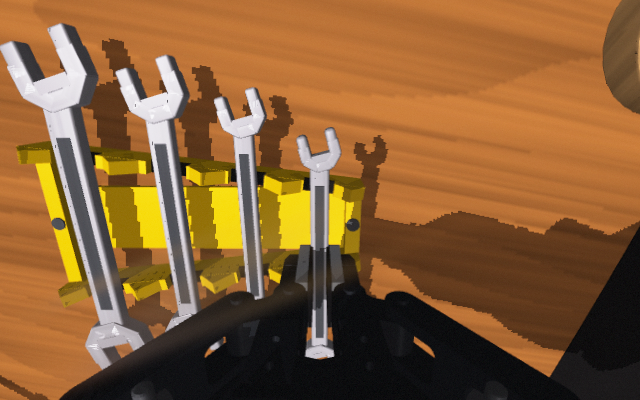

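Request:
jog_arm([
  [[-0.013,0.02,-0.001],[0,0,0],-1],
  [[-0.013,0.06,-0.001],[0,0,0],-1],
  [[-0.013,0.11,-0.001],[0,0,0],-1],
  [[-0.013,0.16,-0.001],[0,0,0],-1],
  [[-0.013,0.19,-0.001],[0,0,0],-1],
  [[-0.013,0.2,-0.001],[0,0,0],-1],
  [[-0.013,0.207,-0.001],[0,0,0],-1],
  [[-0.013,0.207,-0.001],[0,0,0],-1],
])

```text
time_s: 35.9
tool_pos: [0.4931, -0.1863, 0.0199]
ee_rot: [0.704, 0.065, -0.065, -0.704]
force: [0.2, -0.4, -0.3]
gripper_width: 0.074
```

Request:
jog_arm([
  [[0,0.004,0],[0,0,0],-1],
  [[0,0.004,0],[0,0,0],-1],
  [[0,0.008,0],[0,0,0],-1],
  [[0,0.008,0],[0,0,0],-1],
  [[0,0.012,0],[0,0,0],-1],
  [[0,0.012,0],[0,0,0],-1],
  [[0,0.012,0],[0,0,0],-1],
  [[0,0.012,0],[0,0,0],-1],
])

```text
time_s: 36.7
tool_pos: [0.4932, -0.1864, 0.018]
ee_rot: [0.704, 0.065, -0.065, -0.704]
force: [-1.1, 1.3, 5.2]
gripper_width: 0.08
```

Request:
jog_arm([
  [[0,0,0],[0,0,0],-0.6],
  [[0,0,0],[0,0,0],-0.6],
  [[0,0,0],[0,0,0],-0.6],
  [[0,-0.03,0],[0,0,0],-0.6],
  [[0,-0.2,0],[0,0,0],-0.6],
  [[0,-0.45,0],[0,0,0],-0.6],
  [[0,-0.7,0],[0,0,0],-0.6],
  [[0,-0.9,0],[0,0,0],-0.6],
])

```text
time_s: 37.5
tool_pos: [0.4932, -0.1862, 0.2014]
ee_rot: [0.705, 0.066, -0.064, -0.703]
force: [1.0, -0.5, -0.5]
gripper_width: 0.2
```

Request:
jog_arm([
  [[0.4,-0.2,0.5],[0,0,0],-0.6],
  [[0.4,-0.2,0.5],[0,0,0],-0.6],
  [[0.4,-0.2,0.5],[0,0,0],-0.6],
  [[0.4,-0.2,0.5],[0,0,0],-0.6],
  [[0.4,-0.2,0.5],[0,0,0],-0.6],
  [[0.4,-0.2,0.5],[0,0,0],-0.6],
  [[0.4,-0.2,0.5],[0,0,0],-0.6],
  [[0.4,-0.2,0.5],[0,0,0],-0.6],
])

```text
time_s: 38.3
tool_pos: [0.553, -0.074, 0.241]
ee_rot: [0.705, 0.065, -0.064, -0.703]
force: [-0.1, -1.2, 0.3]
gripper_width: 0.201
```

```bash
python3 -c "
from h import *
state()
L=[('D',74,24,.028),('C',18,19,.027),('B',-30,15,.026),('A',-74,11,.025)]
chk('w9',L); m,im=chk('t9',L,'top')
cv2.imwrite('pics/t9c.png',np.vstack([cv2.resize(im[170:290,360:520],None,fx=3,fy=3,interpolation=2),cv2.resize(cv2.imread('pics/w9.png'),(480,300))[:230]]))"
```

```text
t 38.30 tcp [ 0.553 -0.074  0.241] tooly [ 0.001 -0.002 -1.   ] jaw 100.48 F [-0.1 -1.2  0.3] w 0.201
D x -118.1 104.1 shank y [65.1 82.6]
C x -100.3 102.4 shank y [10.6 24.5]
B x -84.3 85.3 shank y [-36.3 -24.8]
A x -68.6 69.0 shank y [-78.6 -69.9]
D x -124.7 124.1 shank y [51.1 84.4]
C x -124.6 125.0 shank y [ 0.2 35.7]
B x -125.0 124.7 shank y [-44.1 -15.9]
A x -124.8 124.9 shank y [-84.3 -63.6]
```

View pics/t9c.png

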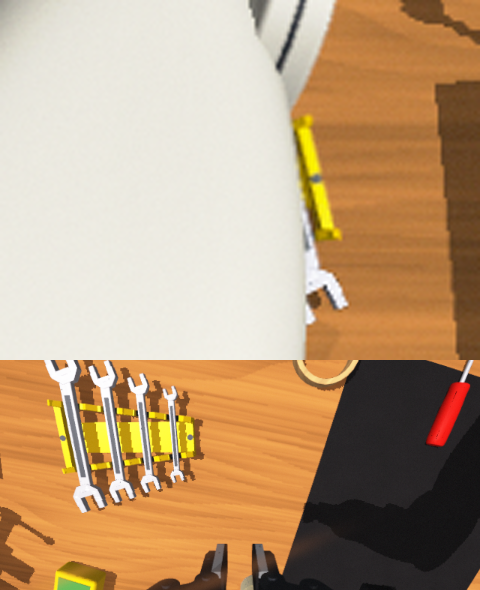

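The wrist view shows all four seated, with each one's ends symmetric to about 1 mm. The top view is blocked by the arm, so its numbers don't count.

```bash
python3 -c "
from h import *
m,im=grab('scene','s9')
a=cv2.imread('pics/scene0.png')[205:255,235:275].astype(int)
print('jar patch diff',abs(a-im[205:255,235:275]).mean()); state()
print(robot.hand_in())"
```

```text
jar patch diff 4.856
t 38.45 tcp [ 0.5533 -0.0737  0.2412] tooly [ 0.002 -0.002 -1.   ] jaw 100.51 F [-0.3 -0.7 -0.2] w 0.199
the job is handed in; nothing more can be done
None
```

All four spanners are in the rack in order of size, D at the wide end, then C, B and A at the narrow end. Each was lowered until it touched the notch floors, then released. I handed the job in at 38.5 s of the 101 s allowed.

- **Seating (last wrist picture):** all four shanks lie along their notches, with shank centres within about 0.6 mm of the notch centres. The ends of A, B and C are symmetric to about 1 mm. D's near end was out of that picture, but earlier close views put it at 118.4 mm against 119 mm expected.
- **Jar:** the scene picture before handing in still matches the first one at the jar, so it was not disturbed.
- **What went wrong:** the first grasp on B closed over the top of the shank. I re-measured it, found it had not moved, and gripped it lower. The last top-camera check was blocked by the arm, so its numbers were discarded.
- **Forces:** the highest force reading I saw was about 19 N, while gripping B on the mat.

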